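Exchange the small bottle at the back of the bottle rack

ROBOT

A 7-joint arm with a two-finger parallel gripper is mounted at the origin on a cart in front of the work surface, level with it; the furniture and walls round the work are solid. World frame = base frame: x ahead of the robot, y to its left, z up, the work surface at z = 0. Lengths are in mm, angles in rad, forces in N, time in s.
With the tool pointing down it reaches from about 425 to 875 mm from the base axis. Payload 9.9 kg.
Tool frame: the origin (TCP) lies at the very end of the fingers, on their centre line; the grasp point (between the pads) lies 19 mm behind it; z points along the fingers, y is the line along which they close (so a half turn about z gives the same grasp; the last joint's range is limited). The gripper opens to 85 mm and grips with 20 to 120 N. Pads are 22 mm wide; open, the fingers measure 114 mm over their backs; the gripper's body (76 mm by 85 mm) begins 54 mm behind the grasp point. The pads swing forward as they close: fully open they stand 13 mm farther back than shut.
Start: joints at [-1.247, 0.576, 0.025, 1.437, -0.015, 1.129, -0.057], TCP at [267.692, 619.653, 231.289] pointing down, gripper open.
Joint ranges: [-2.76, 2.76], [-0.34, 2.15], [-1.52, 1.57], [0.19, 2.46], [-1.09, 4.23], [0.17, 1.99], [-2.82, 2.82]. Speed limits (rad/s): [2.22, 2.22, 3.01, 3.01, 3.14, 3.14, 3.14].

INTERFACE

Orientations are given as a rotation vector (axis times angle).
In Python, from station import r, kin, cams, ticket gives the robot as it stands. Calls block until the motion is done:
- r.goto(position, orientation): joint-space move of the TCP to a pose.
- r.move_straight(position, orientation=None, rate=150, force_limit=None): straight line of the TCP; orientation=None keeps the orientation; rate is the mean speed in mm/s. With force_limit (N) it stops when the force on the tool has changed by that much, and returns True; else False.
- r.move_j(angles): joint-space move.
- r.release() and r.grab(force=None): open the fingers fully, or close them until they stop; force is the grip in N (None keeps the last).
- r.hold(seconds).
- kin.solve_ik(position, orientation): joint angles nearest the present ones, or None.
- cams.grab_frame(name): name is "scene" or "top" or "wrist"; returns a dict with "img" (400x640x3 uint8, blue, green, red), "depth" (400x640 float32, mm along the optical axis (not along the pixel's ray), 0 where there is no reading), "fov_y" (degrees; the focal length in pixels is half the picture's height over the tangent of half this angle, whatever the lens; pixels are square), "cx", "cy" (the principal point, pixels), "rvec" (rotation vector, rad) and "tvec" (3), from world to camera coordinates, as OpenCV has them; the wrist camera has in their place "T_tool_cam" (4x4, takes a point from camera to tool coordinates, whose origin is the TCP and whose axes are the flange's). Camera axes: x right, y down, z forward; pixel columns grow to the right and rows downward; lengths in mm; the calibration is good to about 2 mm. A picture is of the moment at which its call begins: read the wrist's pose just before it.
A pose or a line that the arm cannot do raises r.MotionError and nothing moves.
- ticket.job_done(): hands the job in; it is judged then, once.
Readings, each from a call of its own:
- r.get_t(): time.
- r.get_joint_positions(): joint angles.
- r.get_joint_velocities(): joint speeds.
- r.get_joint_efforts(): joint torques, N m.
- r.get_tool_pos(): TCP position.
- r.get_eef_rot(): TCP orientation.
- r.get_force(): force on the tool from outside, world axes, zero at the start.
- r.get_ft_torque(): the same for the moment, N m.
- r.get_gripper_width(): finger opening in mm.
- r.get_gripper_force(): force on a finger pad.
Only numpy, scipy, OpenCV 4.12 (cv2) and the standard library are available. Lean on these libraries where they do the work, as an engineer would, in place of code of your own. Each camera call takes 0.05 s, during which the arm holds its last target. There are 200 camera calls.

TASK

The small bottle at the back of the bottle rack is used up: clear the two larger bottles that stand in front of it into the flat steel tray, stand the used bottle in the empty bay of the white carrier, and put the fresh small bottle from the carrier in its place at the back of the rack. Then put the two larger bottles back on their own places in the rack, the medium one in the middle and the large one in front. Keep all bottles upright and leave the petri dish and the timer where they are.

Things in the scene. Friction and masses are not known exactly. Their poses are not given: they have to be found in the camera images.
- bottle_rack: Fixed grey sheet-metal rack, a lane open at the top, 218 mm long, 103 (front) to 65 mm (rear) wide. Origin: bottom centre; x along the lane to its narrow rear, z up. Floor at z = 4 mm. Bottles stand in file on dark pads at y = 0: large at x = -60, medium +14.5, small +78 mm. Front lip 14 mm high; cheeks 35 mm high in front, rising from x = -30, 100 mm high from x = +45 mm on. Clear width 89, 76 and 65 mm at the three places.
- rear_place (a point): Centre of the rear place, on the floor of the rack (its x = +78, z = 4 mm); axes as the rack. The cheeks stand 32 mm to either side and 100 mm high, the rear wall is 60 mm high, 31 mm behind. The small bottle here can only be gripped by its cap with the fingers closing along the lane, and not while the medium bottle stands before it.
- spill_tray: Fixed flat stainless tray, 200 mm (its x) by 104 mm (its y), rim 18 mm high (21 mm with the rolled edge), floor 2 mm. Origin: centre of its underside. Empty at the start; it takes the large and the medium bottle side by side along its x (for example at x = +45 and -45 mm).
- bottle_carrier: Fixed white plastic carrier with two bays, 150 mm (its x) by 84 mm (its y), walls and divider 45 mm high, 4 mm thick, floor 4 mm, a short grip lug on each end. Origin: centre of its underside. The divider is at x = 0; the bays, 69 x 76 mm inside, are centred at x = +37 and -37 mm, y = 0. The fresh bottle stands in one bay, the other is empty.
- large_bottle: Large glass bottle with a blue screw cap, 69 mm across and 163 mm high, 0.62 kg give or take a third. Origin: centre of its underside, z up its axis. Its cap is 46 mm across, from 139 to 163 mm above the origin. Starts in the front place of the rack.
- medium_bottle: Medium clear glass bottle with a blue screw cap, 63 mm across and 134 mm high, 0.38 kg give or take a third. Origin: centre of its underside, z up its axis. Its cap is 46 mm across, from 110 to 134 mm above the origin. Starts in the middle place of the rack.
- used_bottle: Small bottle with a blue screw cap, 47 mm across and 98 mm high, 0.18 kg. Origin: centre of its underside, z up its axis. Its cap is 41 mm across, from 74 to 98 mm above the origin. Starts in the rear place of the rack, and looks the same as the fresh one: only its place tells it.
- fresh_bottle: Small bottle of the same kind and size as the used one (47 mm across, 98 mm high, cap 41 mm across from 74 to 98 mm above the origin, which is the centre of its underside). Starts in a bay of the carrier.
- petri_dish: Closed petri dish lying flat, 60 mm across, 15 mm high, behind the rack on the left; a bystander. Origin: centre of its underside.
- timer: White bench timer standing upright, 66 mm wide, 25 mm deep, 60 mm high, behind the rack on the right; a bystander. Origin: centre of its underside.

How it is judged (in metres and radians):
On the way, in this order (a step that is already met when the one before it is completed fails the run):
1. the large and the medium bottle both stand upright in the steel tray, let go (x of large_bottle in the frame of spill_tray between -0.075 and 0.075 m and y of large_bottle in the frame of spill_tray between -0.03 and 0.03 m and z of large_bottle in the frame of spill_tray between -0.002 and 0.008 m and angle between each of large_bottle, medium_bottle's own z axis and vertical below 0.08 rad and x of medium_bottle in the frame of spill_tray between -0.075 and 0.075 m and y of medium_bottle in the frame of spill_tray between -0.03 and 0.03 m and z of medium_bottle in the frame of spill_tray between -0.002 and 0.008 m and contact force between the fingers and large_bottle below 0.1 N and contact force between the fingers and medium_bottle below 0.1 N), for 0.2 s.
2. the used bottle stands upright in a bay of the carrier, let go (x of used_bottle in the frame of bottle_carrier between -0.055 and 0.055 m and y of used_bottle in the frame of bottle_carrier between -0.03 and 0.03 m and z of used_bottle in the frame of bottle_carrier between 0 and 0.01 m and angle between used_bottle's own z axis and vertical below 0.08 rad and contact force between the fingers and used_bottle below 0.1 N), for 0.2 s.
3. the fresh bottle stands upright on the rear place of the rack, let go (x of fresh_bottle in the frame of bottle_rack between 0.066 and 0.09 m and y of fresh_bottle in the frame of bottle_rack between -0.012 and 0.012 m and z of fresh_bottle in the frame of bottle_rack between 0 and 0.008 m and angle between fresh_bottle's own z axis and vertical below 0.08 rad and contact force between the fingers and fresh_bottle below 0.1 N), for 0.2 s.
At the end, for the whole second after the job is handed in: The large, medium and fresh small bottle stand upright (within 0.08 rad) on the floor of the rack, each within 12 mm along and across of its own place (front, middle, rear); the used bottle stands upright in a bay of the carrier; all are released and at rest (all of step 2 and all of step 3 and x of large_bottle in the frame of bottle_rack between -0.072 and -0.048 m and y of large_bottle in the frame of bottle_rack between -0.012 and 0.012 m and z of large_bottle in the frame of bottle_rack between 0 and 0.008 m and angle between each of large_bottle, medium_bottle's own z axis and vertical below 0.08 rad and x of medium_bottle in the frame of bottle_rack between 0.0025 and 0.0265 m and y of medium_bottle in the frame of bottle_rack between -0.012 and 0.012 m and z of medium_bottle in the frame of bottle_rack between 0 and 0.008 m and linear speed of each of large_bottle, medium_bottle, used_bottle, fresh_bottle below 0.02 m/s and contact force between the fingers and large_bottle below 0.1 N and contact force between the fingers and medium_bottle below 0.1 N); the robot touches nothing.
It fails at once if a bottle tips over (more than 0.5 rad) (angle between any of large_bottle, medium_bottle, used_bottle, fresh_bottle's own z axis and vertical above 0.5 rad).
It fails at once if the petri dish or the timer is moved by more than 20 mm (distance of any of petri_dish, timer from where it was at the start of the episode above 0.02 m).
It also fails if it takes over 115 s, if anything falls off the work surface, if the arm or the gripper's body presses on something with over 40 N, if the wrist force passes 120 N, or if a joint passes its speed limit or range.

## Working session

There is one attempt and no reset: what is moved stays moved. The work goes in short steps, each a Python script; the robot and the scene stay as the last script left them, time stands still between calls to the robot, and variables do not carry over. Pictures are saved under pics/ and viewed, at most 14 in all, crops included, and the job is handed in when it is done.

```bash
mkdir -p pics; ls
python3 - <<'E'
from station import r,kin,cams,ticket
import cv2,numpy as np
for n in ("top","scene"):
    f=cams.grab_frame(n); cv2.imwrite(f"pics/{n}1.png",f["img"]); np.savez(f"{n}1.npz",**f)
    print(n,f["fov_y"],f["cx"],f["cy"],f["rvec"],f["tvec"])
print(r.get_t(),r.get_tool_pos(),r.get_eef_rot(),r.get_gripper_width())
E
```

```text
pics
top 43.46947734320768 321.6400265385225 194.1666168091795 [ 2.19172859 -2.19316769  0.05988995] [  27.79129309  574.15049692 1161.53052489]
scene 55.44206022612744 325.19738221784195 203.90098071536156 [ 2.07763952 -1.25766736  0.49683972] [-252.45778615  384.47576606  535.82109772]
0.1 [267.47920533 619.27436898 230.5092009 ] [-6.35976520e-01 -3.07628360e+00  2.38904015e-03] 85.26096094649905
```

View pics/top1.png

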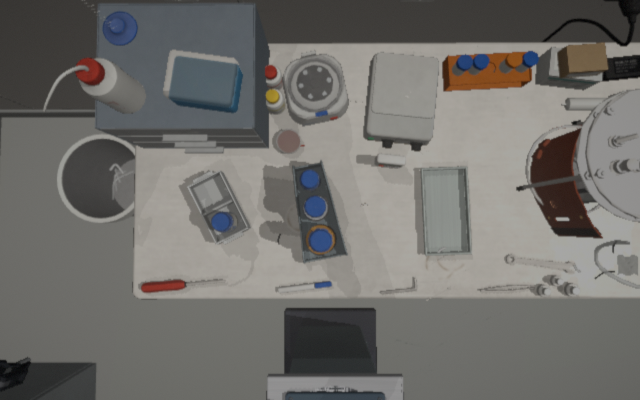

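View pics/scene1.png

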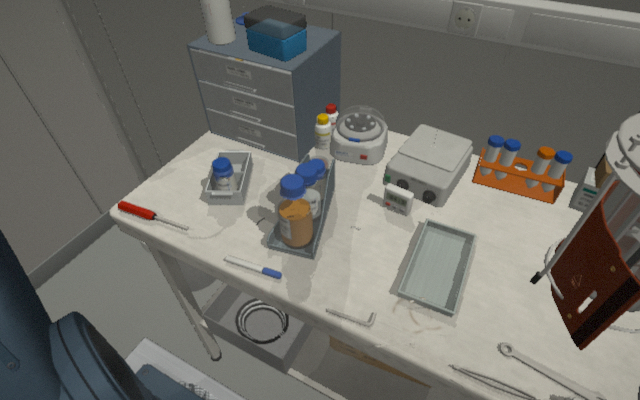

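The top view shows the carrier at about (218,207) with the fresh bottle in its near bay (221,221), and the rack at (319,211) with caps at (310,179), (315,206) and (320,239). It also shows the tray at (445,210), the dish at (288,141) and the timer at (391,159).

```bash
cat > h.py <<'E'
import cv2,numpy as np
def load(n): return dict(np.load(n,allow_pickle=True))
def K(f): 
    fl=200/np.tan(np.radians(float(f["fov_y"]))/2); return fl,float(f["cx"]),float(f["cy"])
def cloud(f):
    fl,cx,cy=K(f); d=f["depth"].astype(float); v,u=np.mgrid[:400,:640]
    P=np.stack([(u-cx)/fl*d,(v-cy)/fl*d,d],-1)
    R=cv2.Rodrigues(f["rvec"])[0]; W=(P-f["tvec"].reshape(3))@R; W[d==0]=np.nan; return W
def px2z(f,u,v,z):
    fl,cx,cy=K(f); R=cv2.Rodrigues(f["rvec"])[0]; o=-R.T@f["tvec"].reshape(3)
    d=R.T@np.array([(u-cx)/fl,(v-cy)/fl,1]); return o+d*(z-o[2])/d[2]
E
python3 - <<'E'
from h import *
f=load("top1.npz"); W=cloud(f); im=f["img"]
hsv=cv2.cvtColor(im,cv2.COLOR_BGR2HSV)
m=((hsv[...,0]>100)&(hsv[...,0]<125)&(hsv[...,1]>140)&(hsv[...,2]>60)).astype(np.uint8)
n,l,s,c=cv2.connectedComponentsWithStats(m)
for i in range(1,n):
    if s[i,4]>150 and 150<c[i,1]<280:
        w=W[l==i]; zt=np.nanpercentile(w[:,2],80); t=w[w[:,2]>zt-4]
        (x,y),rad=cv2.minEnclosingCircle(t[:,:2].astype(np.float32))
        print(c[i].round(1),s[i,4],zt.round(1),np.nanmedian(t,0).round(1),[round(x,1),round(y,1),round(rad,1)])
Z=W[...,2]
def rect(u0,u1,v0,v1,lo,hi,off=0):
    w=W[v0:v1,u0:u1].reshape(-1,3); t=w[(w[:,2]>lo)&(w[:,2]<hi)]
    print(len(t),cv2.minAreaRect(t[:,:2].astype(np.float32)))
print("tray");rect(410,482,155,265,10,30)
print("carrier");rect(180,258,160,250,35,55)
print("rack");rect(285,352,155,268,8,110)
print("table z",np.nanmedian(Z[260:280,380:420]), "base ctr tray", np.nanmedian(Z[190:230,435:455]))
for nm,(a,b,c_,d) in dict(L=(180,350,150,265),T=(405,485,155,265)).items():
    cv2.imwrite(f"pics/crop{nm}.png",cv2.resize(im[c_:d,a:b],None,fx=4.5,fy=4.5,interpolation=2))
E
```

```text
[309.1 178.8] 225 103.7 [602.6  54.8 102.2] [602.8, 54.5, 18.4]
[314.8 206.1] 297 139.9 [542.4  41.2 138.4] [542.3, 42.0, 20.4]
[220.2 221.5] 208 103.6 [509.  247.6 102.1] [510.3, 247.0, 17.9]
[320.2 240.2] 336 168.5 [472.3  30.6 167.3] [471.7, 30.5, 21.0]
tray
693 ((535.1784057617188, -262.6500244140625), (205.5238800048828, 111.0319595336914), 2.028247356414795)
carrier
705 ((543.2620239257812, 266.15411376953125), (165.3957061767578, 84.7614974975586), 26.76582908630371)
rack
1517 ((531.8052978515625, 39.49745559692383), (220.4745330810547, 104.21166229248047), 10.77894401550293)
table z 0.38374989138575094 base ctr tray 2.2263063337091857
```

View pics/cropL.png

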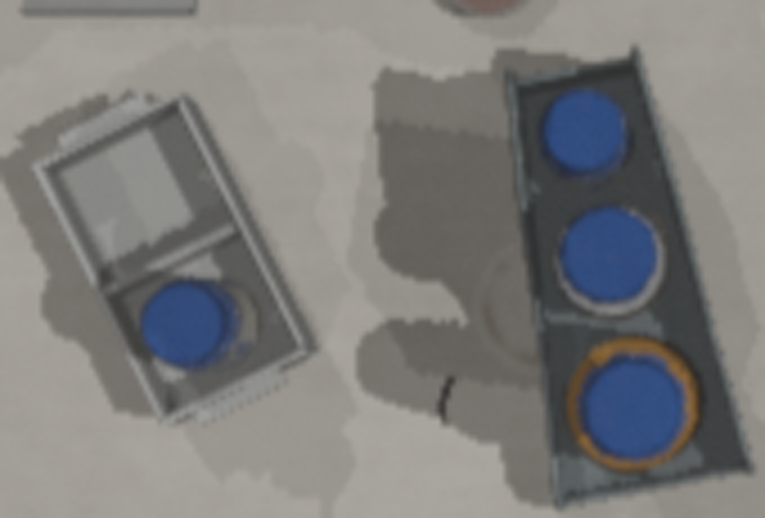

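View pics/cropT.png

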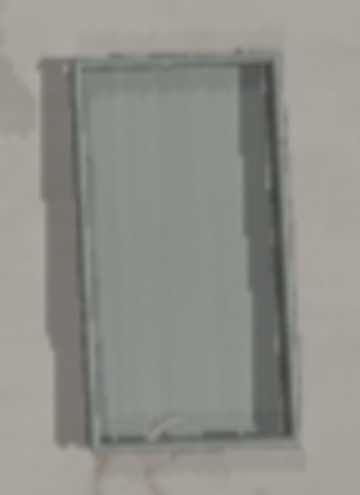

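The crops show the rack with its narrow end away from the robot, leaning about 10.7° to the left, the carrier at 26.8° with its far bay empty, and the tray at about 2°. Measured cap heights of 102, 138 and 167 mm match the sizes given. I'll move now and take wrist pictures on the way for a closer fix.

```bash
cat >> h.py <<'E'
from scipy.spatial.transform import Rotation as Ro
from station import r,kin,cams,ticket
def down(psi): # tool x along psi, closing line = across psi
    return (Ro.from_euler('z',psi)*Ro.from_euler('x',np.pi)).as_rotvec()
def best(p,psi):
    c=[]
    for k in (0,np.pi):
        q=kin.solve_ik(p,down(psi+k))
        if q is not None: c.append((abs(np.array(q)[6])+.3*np.abs(np.array(q)-r.get_joint_positions()).max(),psi+k))
    return down(min(c)[1])
def wcloud(f,p,rv):
    fl,cx,cy=K(f); d=f["depth"].astype(float); v,u=np.mgrid[:400,:640]
    P=np.stack([(u-cx)/fl*d,(v-cy)/fl*d,d],-1); T=np.array(f["T_tool_cam"]); R=Ro.from_rotvec(rv).as_matrix()
    W=(P@T[:3,:3].T+T[:3,3])@R.T+p; W[d==0]=np.nan; return W
E
python3 - <<'E'
from h import *
print(np.array(cams.grab_frame("wrist")["T_tool_cam"]).round(3).tolist())
for n,p,psi in (("C",(543,266,300),.467),("R",(532,39,330),.186),("T",(535,-263,300),.035)):
    p=np.array(p,float)
    try: r.goto(p,best(p,psi))
    except Exception as e: print(n,e); continue
    a,b=np.array(r.get_tool_pos()),np.array(r.get_eef_rot()); f=cams.grab_frame("wrist")
    np.savez(f"w{n}.npz",p=a,rv=b,**f); cv2.imwrite(f"pics/w{n}.png",f["img"])
    W=wcloud(f,a,b); print(n,r.get_t(),np.array(r.get_joint_positions()).round(2),a.round(1),np.nanmin(W.reshape(-1,3),0).round(),np.nanmax(W.reshape(-1,3),0).round())
I=[cv2.resize(cv2.imread(f"pics/w{n}.png"),(400,250)) for n in "CRT" if __import__("os").path.exists(f"pics/w{n}.png")]
cv2.imwrite("pics/wall.png",np.vstack([np.hstack(I[:2]),np.hstack([I[-1],I[-1]*0])]))
E
```

```text
[[-0.0, -0.957, -0.29, 74.483], [1.0, -0.0, -0.0, 0.434], [0.0, -0.29, 0.957, -141.945], [0.0, 0.0, 0.0, 1.0]]
C 1.8583 [-0.94  0.49  0.66  1.54 -0.31  1.22 -1.33] [542.5 267.3 299.6] [-1180. -1298.  -894.] [ 788. 1387.  393.]
R 2.825 [-0.71  0.37  0.79  1.66 -0.27  1.23 -1.24] [532.3  41.3 329.6] [-1069. -1801.  -893.] [ 800. 1352.  423.]
T 4.0333 [-0.11  0.51  0.81  1.56 -0.38  1.23 -0.77] [ 536.  -261.1  299.8] [ -820. -1895.  -893.] [737. 978. 393.]
```

View pics/wall.png

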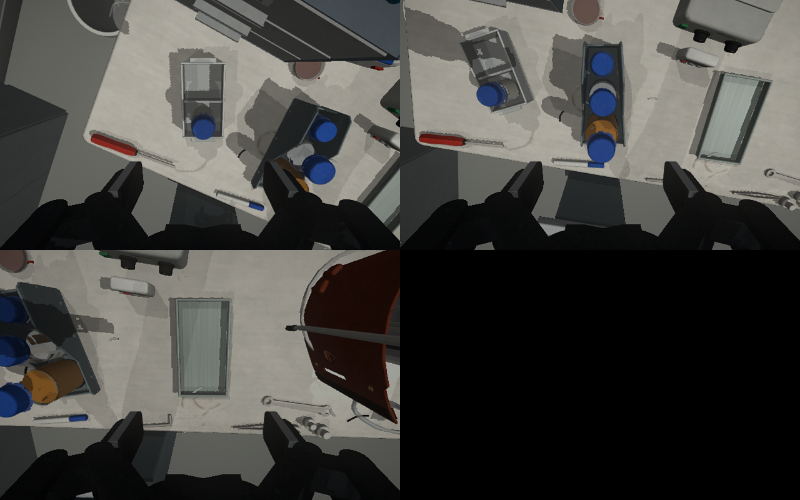

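The wrist pictures show the carrier, rack and tray each aligned with the tool (upright in its own picture), so I fit all three from depth.

Run:
```python
from h import *
def g(n): f=load(n); return f,wcloud(f,f["p"],f["rv"])
def rect(W,c,rad,lo,hi):
    w=W.reshape(-1,3); t=w[(w[:,2]>lo)&(w[:,2]<hi)&(np.hypot(*(w[:,:2]-c).T)<rad)]
    m=cv2.minAreaRect(t[:,:2].astype(np.float32)); print("  rect",lo,hi,len(t),np.round(m[0],1),np.round(m[1],1),round(m[2],2))
for n in "CRT":
    f,W=g(f"w{n}.npz"); print(n)
    hsv=cv2.cvtColor(f["img"],cv2.COLOR_BGR2HSV)
    m=(hsv[...,0]>100)&(hsv[...,0]<125)&(hsv[...,1]>140)
    for nm,x,y,z,R in (("L",472,29,167,23),("M",543,42,138,23),("U",604,54,102,20.5),("F",509,247,102,20.5)):
        s=m&(np.hypot(W[...,0]-x,W[...,1]-y)<35)&(abs(W[...,2]-z)<5)
        t=W[s]
        if len(t)<80: continue
        (a,b),q=cv2.minEnclosingCircle(t[:,:2].astype(np.float32)); print("  ",nm,len(t),round(a,1),round(b,1),round(q,1),np.median(t[:,2]).round(1))
    if n in "CR": rect(W,(543,266),100,38,50)
    if n in "RT": rect(W,(535,-263),130,12,26)
    if n=="R":
        rect(W,(532,39),135,6,112)
        # cheek tops (z 92-108), rear wall
        w=W.reshape(-1,3); u=np.array([np.cos(.186),np.sin(.186)]); e=w[:,:2]-[532,39]; l=e@u; k=e@[-u[1],u[0]]
        for s in (1,-1):
            q=(l>55)&(l<105)&(w[:,2]>95)&(w[:,2]<106)&(k*s>24)&(k*s<42); print("  cheek",s,q.sum(),np.percentile(k[q],[5,50,95]).round(1),np.percentile(l[q],[1,99]).round(1), (np.polyfit(l[q],k[q],1)).round(4))
            q=(l>-110)&(l<-40)&(w[:,2]>28)&(w[:,2]<40)&(k*s>38)&(k*s<62); print("  frontcheek",s,q.sum(),np.percentile(k[q],[5,50,95]).round(1),np.percentile(l[q],[1,99]).round(1))
        q=(l>100)&(l<125)&(abs(k)<25)&(w[:,2]>50)&(w[:,2]<64); print("  rear",q.sum(),np.percentile(l[q],[5,50,95]).round(1) if q.any() else 0)
        q=(l<-95)&(l>-125)&(abs(k)<40)&(w[:,2]>9)&(w[:,2]<22); print("  lip",q.sum(),np.percentile(l[q],[5,50,95]).round(1) if q.any() else 0)
```

```text
C
   M 1289 542.1 46.1 22.3 137.3
   U 1009 603.2 59.1 20.2 101.3
   F 899 510.6 251.4 19.2 101.3
  rect 38 50 1978 [543.4 269.2] [165.7  84.1] 26.96
R
   L 1376 471.7 33.9 22.4 166.2
   M 1422 542.2 44.9 22.4 137.2
   U 1072 603.3 57.8 20.0 101.3
   F 928 511.1 250.2 19.5 101.3
  rect 38 50 2321 [543.7 268.9] [166.2  85.2] 26.88
  rect 12 26 2164 [ 535.  -259.1] [205.6 110.6] 1.87
  rect 6 112 6052 [532.1  42.4] [220.8 102.2] 10.58
  cheek 1 201 [24.8 37.3 40.1] [ 55.1 104.4] [-0.0628 41.7287]
  frontcheek 1 136 [46.6 50.4 53.4] [-108.9  -41.4]
  cheek -1 192 [-32.1 -29.5 -26.6] [ 55.3 104.6] [  0.0901 -36.6438]
  frontcheek -1 131 [-46.  -43.  -39.9] [-106.7  -41.2]
  rear 170 [105.4 106.9 108.6]
  lip 30 [-108.5 -106.2 -105.4]
T
   L 1062 471.9 30.9 21.5 166.0
   M 1027 542.7 41.5 21.7 137.0
   U 1017 603.4 56.3 20.0 101.0
  rect 12 26 2088 [ 534.6 -259.8] [205.1 109.5] 1.93
```

Fits agree within about 3 mm, and the leftover y difference fits the arm still settling. I'll take one settled re-check over the rack, then move the large bottle.

```bash
cat >> h.py <<'E'
RK=np.array([532.,41.]); RA=.185; CR=np.array([543.4,267.5]); CA=.469; TR=np.array([535.,-260.5]); TA=.034
def rack(x,y=0): return RK+np.array([[np.cos(RA),-np.sin(RA)],[np.sin(RA),np.cos(RA)]])@[x,y]
def carr(x,y=0): return CR+np.array([[np.cos(CA),-np.sin(CA)],[np.sin(CA),np.cos(CA)]])@[x,y]
def tray(x,y=0): return TR+np.array([[np.cos(TA),-np.sin(TA)],[np.sin(TA),np.cos(TA)]])@[x,y]
def say(s): print(s,round(r.get_t(),1),np.array(r.get_tool_pos()).round(1),"w",round(r.get_gripper_width(),1),"F",np.array(r.get_force()).round(1),flush=True)
def pick(xy,psi,zg,up,force=40):
    o=best([*xy,up],psi); r.goto(np.array([*xy,up]),o); r.hold(.15)
    r.move_straight(np.array([*xy,zg])); say("at"); r.grab(force); say("grip")
    r.move_straight(np.array([*xy,up])); say("up")
def put(xy,psi,zp,up,fl=6,rel_up=None):
    o=best([*xy,up],psi); r.goto(np.array([*xy,up]),o); r.hold(.3); say("over")
    r.move_straight(np.array([*xy,zp+12])); r.hold(.15)
    t=r.move_straight(np.array([*xy,zp-5]),rate=30,force_limit=fl); say(f"down {t}")
    r.release(); say("open"); r.move_straight(np.array([*xy,rel_up or up])); r.hold(.05)
E
python3 - <<'E'
from h import *
p=np.array([532,41,330.]); o=best(p,RA); r.goto(p,o); r.hold(.6); say("R")
a,b=np.array(r.get_tool_pos()),np.array(r.get_eef_rot()); f=cams.grab_frame("wrist"); W=wcloud(f,a,b); w=W.reshape(-1,3)
t=w[(w[:,2]>6)&(w[:,2]<112)&(np.hypot(*(w[:,:2]-RK).T)<135)]; print(cv2.minAreaRect(t[:,:2].astype(np.float32)))
xy=rack(-61,0)
pick(xy,RA,4+151-19,300)
put(tray(45,0),TA,2+151-19,300)
f=cams.grab_frame("top"); cv2.imwrite("pics/t2.png",f["img"])
E
```

```text
R 5.8 [532.   40.9 330. ] w 85.5 F [-0.   0.4  0.1]
((531.8050537109375, 42.01702117919922), (221.2730255126953, 102.61465454101562), 10.391467094421387)
at 7.6 [472.5  29.7 136.6] w 85.4 F [-0.3 -0.8 -0.1]
grip 8.1 [473.7  31.8 138. ] w 51.2 F [-2.6  6.8 27. ]
up 9.3 [471.3  29.8 299.1] w 45.1 F [ 0.3  0.2 -7.6]
over 10.8 [ 580.3 -257.9  300.2] w 45.1 F [ 0.4 -0.2 -7.1]
down True 12.4 [ 580.5 -259.7  141.7] w 45.2 F [-1.1 -0.3  6.6]
open 12.9 [ 579.4 -258.4  139.9] w 85.6 F [-0.  -0.3 -0.1]
```

```bash
cat >> h.py <<'E'
def caps(f=None):
    f=f or cams.grab_frame("top"); W=cloud(f); hsv=cv2.cvtColor(f["img"],cv2.COLOR_BGR2HSV)
    m=((hsv[...,0]>100)&(hsv[...,0]<125)&(hsv[...,1]>140)&(hsv[...,2]>60)).astype(np.uint8)
    n,l,s,c=cv2.connectedComponentsWithStats(m)
    for i in range(1,n):
        if s[i,4]>80 and 150<c[i,1]<280:
            w=W[l==i]; zt=np.nanpercentile(w[:,2],80); t=w[abs(w[:,2]-zt)<4]
            (x,y),q=cv2.minEnclosingCircle(t[:,:2].astype(np.float32)); v=np.array([x,y])
            if abs(v[0]-540)<130: print("  cap",v.round(1),"r",round(q,1),"z",zt.round(1))
    return f
E
python3 - <<'E'
from h import *
r.move_j(r.get_joint_positions()); say("now")
f=caps(); cv2.imwrite("pics/t3.png",cv2.resize(f["img"][140:275,280:490],None,fx=3.5,fy=3.5))
E
```

```text
now 14.5 [ 579.6 -258.6  298.7] w 85.1 F [ 0.2  0.6 -0.4]
  cap [ 574.2 -262.7] r 18.7 z 166.8
  cap [542.7  42. ] r 20.4 z 139.6
  cap [509.6 247.2] r 17.5 z 103.5
```

View pics/t3.png

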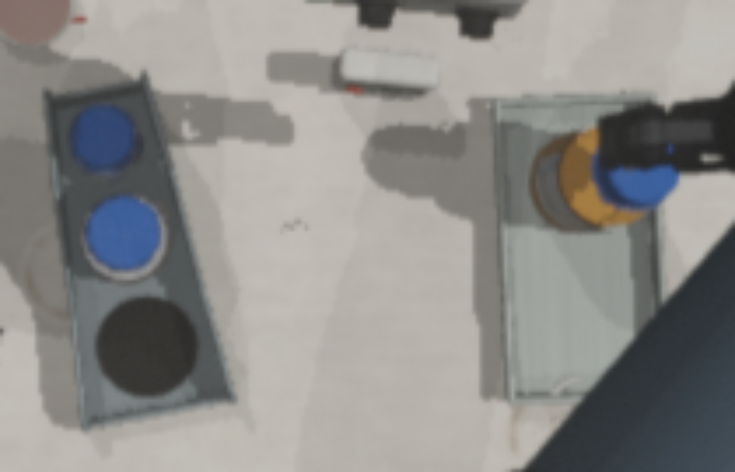

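The large bottle stands in the tray at crop (615,175), and the front pad is visible at crop (147,346), image (322,238.9). That pad is a good check on the rack pose. Medium next, gripped higher so the fingers clear its shoulder.

Run:
```python
from h import *
f=load("top1.npz"); print("pad",px2z(f,322.0,238.9,4).round(1),"exp",rack(-60).round(1))
pick([543.5,43.5],RA,4+112,270)
put(tray(-45,0),TA,2+112,270)
p=r.get_tool_pos(); r.goto(np.array([532,41,300.]),best([532,41,300],RA+np.pi/2)); r.hold(.5)
f=caps(); cv2.imwrite("pics/t4.png",f["img"])
a,b=np.array(r.get_tool_pos()),np.array(r.get_eef_rot()); w=cams.grab_frame("wrist"); cv2.imwrite("pics/w4.png",w["img"]); np.savez("w4.npz",p=a,rv=b,**w); say("end")
```

```text
pad [469.1  26.6   4. ] exp [473.  30.]
at 17.0 [544.   43.3 116.7] w 85.5 F [0.2 0.3 0.5]
grip 17.5 [543.9  43.7 116.7] w 45.1 F [-0.7  0.6  6. ]
up 18.7 [542.9  43.6 269.1] w 44.9 F [ 0.8 -0.9 -4.8]
over 20.1 [ 490.5 -261.1  269.9] w 44.7 F [ 0.5  0.4 -3.6]
down True 21.8 [ 490.1 -261.3  114.4] w 45.1 F [-0.8  2.5  5.5]
open 22.3 [ 489.7 -261.5  114.1] w 85.3 F [ 0.3  0.1 -0.1]
  cap [ 579.3 -262.8] r 20.0 z 166.8
  cap [ 488.7 -263.1] r 20.1 z 138.0
end 25.3 [532.  41. 300.] w 85.6 F [ 0.1 -0.8 -0.1]
```

View pics/w4.png

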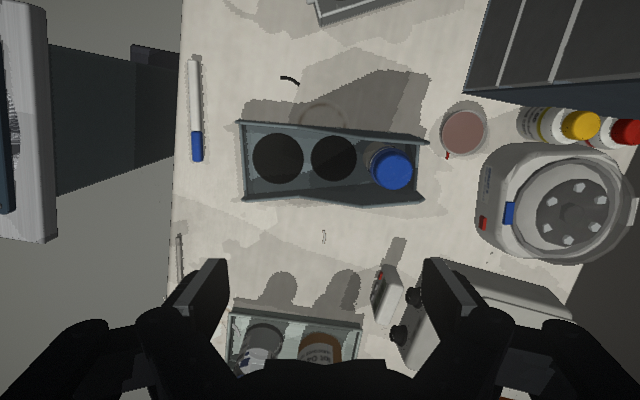

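The wrist picture shows both free pads, front at (278,158) and middle at (334,158), and the used bottle's cap at (394,170). I use these to fix the rack pose.

Run:
```python
from h import *
f=load("w4.npz"); W=wcloud(f,f["p"],f["rv"]); g=cv2.cvtColor(f["img"],cv2.COLOR_BGR2GRAY)
P=[]
for (u,v) in ((278,158),(334,158)):
    m=np.zeros_like(g); cv2.circle(m,(u,v),34,1,-1); k=(m>0)&(g<45)
    n,l,s,c=cv2.connectedComponentsWithStats(k.astype(np.uint8)); i=l[v,u]; w=W[l==i]
    q=cv2.minEnclosingCircle(w[:,:2].astype(np.float32)); P.append(np.nanmean(w,0)); print(c[i],s[i],np.nanmean(w,0).round(1),np.round(q[0],1),round(q[1],1))
d=P[1]-P[0]; print("dist",np.hypot(*d[:2]),"ang",np.arctan2(d[1],d[0]),"exp",rack(-60).round(1),rack(14.5).round(1))
hsv=cv2.cvtColor(f["img"],cv2.COLOR_BGR2HSV); m=(hsv[...,0]>100)&(hsv[...,0]<125)&(hsv[...,1]>140)&(abs(W[...,2]-102)<4)&(np.hypot(W[...,0]-605,W[...,1]-56)<35)
print("cap",cv2.minEnclosingCircle(W[m][:,:2].astype(np.float32)),rack(78))
```

```text
[277.81025896 158.08067729] [ 253  133   51   51 2008] [469.8  31.2   3.9] [469.8  30.7] 34.2
[333.50389455 158.12762133] [ 311  135   46   47 1669] [543.   44.9   3.8] [543.5  44.6] 31.4
dist 74.52646396200734 ang 0.1838724073202376 exp [473.  30.] [546.3  43.7]
cap ((602.70361328125, 57.580284118652344), 19.705698013305664) [608.66902755  55.34782962]
```

The pads are 74.5 mm apart, exactly as specified, so the rack origin is about (529.3, 41.6). Next come the used bottle and then the fresh one, with checks.

```bash
sed -i 's/^RK=np.array(\[532.,41.\])/RK=np.array([529.3,41.6])/' h.py
python3 - <<'E'
from h import *
pick([603.2,56.5],RA+np.pi/2,4+76,230)
assert 36<r.get_gripper_width()<45
put(carr(37),CA,4+76,230)
r.goto(np.array([510.8,249.5,230]),best([510.8,249.5,230],CA)); r.hold(.2)
f=caps()
pick([510.8,249.5],CA,4+76,230)
assert 36<r.get_gripper_width()<45
f=cams.grab_frame("scene"); cv2.imwrite("pics/s5.png",f["img"])
E
```

```text
at 27.1 [603.7  56.4  80.9] w 85.3 F [-0.2  0.1  0.1]
grip 27.6 [603.6  56.6  80.8] w 40.1 F [-0.5  0.4  5.7]
up 28.8 [602.7  56.6 229.1] w 40.6 F [-1.2  0.5 -1.1]
over 30.4 [576.7 283.6 230.1] w 40.3 F [-1.2 -0.1 -2.2]
down True 32.0 [576.6 284.2  80.8] w 40.6 F [-1.  -0.5  7.2]
open 32.5 [575.9 284.3  80.2] w 85.2 F [-0.7  0.8 -0.4]
  cap [ 579.4 -262.6] r 20.4 z 166.8
  cap [576.  280.6] r 18.9 z 103.2
  cap [510.1 247.8] r 18.0 z 103.1
  cap [ 488.7 -262.6] r 20.4 z 138.0
at 35.9 [511.3 249.5  80.7] w 85.7 F [0.4 0.3 0.4]
grip 36.4 [511.2 249.9  80.7] w 40.5 F [-1.1  0.7  6.2]
up 37.6 [510.2 249.5 229.1] w 40.4 F [-0.9 -0.8 -2.9]
```

View pics/s5.png

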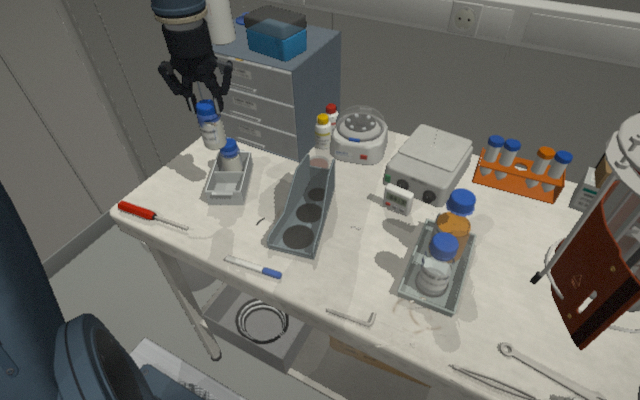

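The used bottle stands in the carrier at (230,157), the fresh one hangs upright in the gripper at (208,125), and the rack is empty. I'll place the fresh bottle, then the medium.

Run:
```python
from h import *
put(rack(78),RA+np.pi/2,4+76,230)
r.goto(np.array([489.9,-261,270]),best([489.9,-261,270],TA)); r.hold(.2)
caps()
pick([489.9,-261],TA,2+112,270)
assert 40<r.get_gripper_width()<50
put(rack(14.5),RA,4+112,270)
r.goto(np.array([580,-260.3,300]),best([580,-260.3,300],TA)); r.hold(.2)
caps()
pick([580,-260.3],TA,2+141,300)
assert 40<r.get_gripper_width()<50
put(rack(-60),RA,4+141,300)
r.goto(np.array([532,41,340.]),best([532,41,340],RA+np.pi/2)); r.hold(.5)
f=cams.grab_frame("scene"); cv2.imwrite("pics/s6.png",f["img"])
a,b=np.array(r.get_tool_pos()),np.array(r.get_eef_rot()); w=cams.grab_frame("wrist"); cv2.imwrite("pics/w6.png",w["img"])
W=wcloud(w,a,b); hsv=cv2.cvtColor(w["img"],cv2.COLOR_BGR2HSV)
for x,z in ((-60,167),(14.5,138),(78,102)):
    c=rack(x); m=(hsv[...,0]>100)&(hsv[...,0]<125)&(hsv[...,1]>140)&(abs(W[...,2]-z)<4)&(np.hypot(W[...,0]-c[0],W[...,1]-c[1])<35)
    print(c.round(1),cv2.minEnclosingCircle(W[m][:,:2].astype(np.float32)),np.median(W[m][:,2]))
cv2.imwrite("pics/b6.png",np.hstack([cv2.resize(f["img"],(400,250)),cv2.resize(w["img"],(400,250))])); say("end")
```

```text
over 39.2 [605.9  56.7 229.9] w 40.4 F [ 0.3  0.  -2. ]
down True 40.8 [606.   55.8  80.6] w 40.3 F [-1.2  0.2  6. ]
open 41.3 [605.5  56.1  80.2] w 85.5 F [-0.   0.2 -0.3]
  cap [604.5  53.3] r 18.1 z 103.5
  cap [ 579.4 -263.5] r 20.5 z 166.8
  cap [576.3 280.9] r 17.8 z 103.6
at 45.7 [ 490.3 -261.4  114.7] w 84.8 F [-0.7 -0.4  0.1]
grip 46.1 [ 490.2 -261.3  114.7] w 44.7 F [-0.7  0.   5.6]
up 47.3 [ 489.6 -260.5  269.1] w 44.8 F [ 0.5  0.1 -5.4]
over 48.8 [543.6  43.3 270.1] w 44.8 F [ 0.1  0.9 -4.1]
down True 50.5 [543.9  43.5 116.5] w 44.9 F [ 0.5 -3.   4.4]
open 51.0 [542.9  44.7 116.1] w 85.5 F [ 0.6 -0.9  0.7]
  cap [ 574.1 -262.4] r 18.5 z 167.1
  cap [542.2  42.3] r 20.1 z 140.0
at 55.2 [ 580.4 -260.8  143.9] w 85.5 F [ 0.4 -0.3  0.4]
grip 55.7 [ 580.2 -260.8  143.7] w 44.8 F [-0.3 -0.8  6.7]
up 56.9 [ 579.6 -259.8  298.8] w 44.6 F [-0.5  0.8 -7.8]
over 58.4 [470.6  29.8 300. ] w 45.0 F [-0.8  0.3 -7.4]
down True 60.0 [470.7  30.  145.4] w 44.6 F [-0.3 -2.6  2.1]
open 60.5 [469.4  31.  145. ] w 85.6 F [ 0.1  0.2 -0.4]
[470.3  30.6] ((470.2420349121094, 30.322628021240234), 21.770931243896484) 166.30109974990233
[543.6  44.3] ((541.3080444335938, 45.093963623046875), 22.29755210876465) 137.25766106630596
[606.   55.9] ((603.80224609375, 56.3790283203125), 20.032129287719727) 101.29728295701925
end 63.6 [532.  41. 340.] w 85.3 F [-0.6  0.4 -0.7]
```

View pics/b6.png

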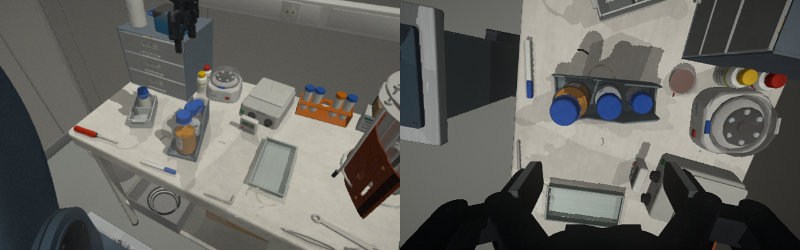

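The three rack bottles are upright at the right heights (166, 137 and 101 mm) and within about 3 mm of their places. The tray is empty and the used bottle is in the carrier. The dish and timer look unmoved and the arm is clear, so I'm handing in.

```bash
python3 -c "
from station import ticket; print(ticket.job_done())"
```

```text
the job is handed in; nothing more can be done
None
```

The job is handed in at about 64 s of 115 s: the fresh, medium and large bottles are back in the rack within about 3 mm of their places, the used bottle is in the carrier, and the dish and timer look untouched; no verdict was returned.

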